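# Close and lock the battery cover of the bench scale

### The job

The kitchen scale is lying upside down with fresh batteries in it. Swing its battery cover fully shut so that the slotted stud comes up through the hole in the cover, then take the flat-blade screwdriver with the wing grip from the wooden block, put its blade in the stud's slot and turn the stud a quarter turn clockwise until it stops, so that its head lies across the cover. Put the screwdriver back in its hole in the block, and leave the other things where they stand.

Things in the scene. Friction and masses are not known exactly. Their poses are not given: they have to be found in the camera images.
- scale: kitchen bench scale lying upside down on its steel pan, light grey plastic, fixed, 210 x 250 mm, 52 mm high. Origin: centre of its underside on the worktop; z up, x and y along the 210 and 250 mm sides. Four rubber feet (30 mm across) rise to 66 mm at x = +-78, y = +-98 mm. Battery bay in the middle; hinge of its cover along x at y = +46 mm; stud at x = 0, y = -44 mm.
- cover (a joint): angle of the grey battery cover about its hinge, rad: 0 = fully shut, lying on the scale; 1.57 = standing upright; at most 1.95. It starts open between 1.2 and 1.8. The hinge is stiff: the cover stays where it is left, does not fall shut, and 2 N at its middle moves it.
- cover_hinge (a point): middle of the cover's hinge line, 55.5 mm above the worktop; axes as the scale's. The cover is a plate 90 mm along x, 112 mm from hinge to free edge (toward -y of the scale when shut), 4 mm thick; the hinge lies at its mid-thickness, so its top is 57.5 mm above the worktop when shut.
- cover_edge (a point): middle of the cover's free edge, 112 mm from the hinge; it moves with the cover. Its -y points from hinge to free edge, its z out of the face that is on top when shut. A hole 42 mm (along x) by 22 mm, centred 90 mm from the hinge, lets the stud's head through. A thumb tab 32 mm wide sticks out 5 mm past the edge.
- cam (a joint): angle of the slotted steel stud, rad, clockwise seen from above: 0 = head along the hole in the cover (unlocked, the cover passes over it), 1.57 = seated against its stop, head across the cover (locked). Starts between 0 and 0.08; friction about 0.06 N m; stays where it is left. While turned, its head blocks the cover from opening or closing.
- cam_slot (a point): centre of the stud's top face, on its upright axis, 70.7 mm above the worktop; turns with the stud; its x runs along the slot. The head is a T-bar 34 mm long (along the slot), 16 mm wide, 10.5 mm high. The slot runs its whole length, open at both ends: 4.6 mm wide, 7.5 mm deep from this point, its upper 4 mm flared to a mouth 10 mm wide.
- driver: flat-blade screwdriver, 100 g, standing blade down in a hole of the block. Origin: on its axis, at the underside of its round collar (33 mm across, 6.5 mm high), which rests on the block; z points up to the grip. Grip: a flat black wing 14 mm thick (along x), 38 mm wide (along y), from 6 to 51 mm above the origin; grasp it across the 14 mm.
- driver_tip (a point): middle of the blade's lower edge, 54 mm below the driver's origin; axes as the driver's. Blade: the last 14 mm, 2.6 mm thick (along x), 18 mm wide (along y); above it a round shank of 9 mm.
- stand: light wooden block 58 x 140 mm, 66 mm high, fixed in place. Origin: centre of its underside; its y runs along the 140 mm side. Two holes in its top hold the screwdrivers; which one is in which hole varies. (A wall cabinet hangs over the back of the worktop, beyond x = 0.64 m and from 0.41 m up: keep the wrist in front of it.)
- stand_hole0 (a point): centre of the mouth of the hole at the block's y = -35 mm, level with its top. The hole is 14 mm (block's x) by 26 mm (block's y), 60 mm deep, with a 3 mm chamfer; the driver's blade lies along the block's y.
- stand_hole1 (a point): centre of the mouth of the other, equal hole, at the block's y = +35 mm
- cross_driver: the other screwdriver, with a round black grip 27 mm thick and a cross tip, in the other hole; origin at the underside of its collar, its top 48 mm above; not needed
- mug: white spotted mug, 82 x 117 x 91 mm; origin at the centre of its underside; bystander
- timer: red and white wind-up kitchen timer, 63 mm across, 48 mm high; origin at the centre of its underside; bystander
- tin: green tin, 57 mm across, 72 mm high; origin at the centre of its underside; bystander
Mind the look-alikes: they are no part of the job. What is shaped like the driver but orange, purple or white is not meant.

How it is judged (in metres and radians):
On the way, in this order (a step that is already met when the one before it is completed fails the run):
1. the cover is fully shut over the unlocked stud (value of joint cover below 0.05 rad and value of joint cam below 0.35 rad), for 0.2 s.
2. the screwdriver's blade is down in the slot of the still unlocked stud, the cover shut (z of driver_tip in the frame of cam_slot below -0.004 m and horizontal distance between driver_tip and cam_slot below 0.008 m and value of joint cam below 0.5 rad and value of joint cover below 0.05 rad), for 0.1 s.
3. the stud is turned to its stop with the blade in its slot, the cover shut under its head (value of joint cam above 1.4 rad and z of driver_tip in the frame of cam_slot below -0.002 m and horizontal distance between driver_tip and cam_slot below 0.01 m and value of joint cover below 0.05 rad), for 0.1 s.
At the end, for the whole second after the job is handed in: The cover is shut (within 0.05 rad), the stud is at its stop (cam above 1.4 rad), and the flat-blade screwdriver stands upright (within 0.1 rad), at rest, in its hole of the block with its collar on the block (origin within 10 mm of the hole's mouth) (value of joint cover below 0.05 rad and value of joint cam above 1.4 rad and (distance between driver and stand_hole0 below 0.01 m or distance between driver and stand_hole1 below 0.01 m) and angle between driver's own z axis and vertical below 0.1 rad and linear speed of driver below 0.02 m/s); the robot touches nothing.
It fails at once if the other screwdriver is taken out or thrown about (distance of cross_driver from where it was at the start of the episode above 0.03 m).
It fails at once if the mug, timer or tin is pushed away (distance of any of mug, timer, tin from where it was at the start of the episode above 0.04 m).
It also fails if it takes over 72 s, if anything falls off the work surface, if the arm or the gripper's body presses on something with over 40 N, if the wrist force passes 120 N, or if a joint passes its speed limit or range.

### The arm

A 6-joint arm with a two-finger parallel gripper is mounted at the origin on a cart in front of the work surface, level with it; the furniture and walls round the work are solid. World frame = base frame: x ahead of the robot, y to its left, z up, the work surface at z = 0. Lengths are in mm, angles in rad, forces in N, time in s.
With the tool pointing down it reaches from about 350 to 975 mm from the base axis. Payload 7.1 kg.
Tool frame: the origin (TCP) lies on the front face of the gripper's body, between the roots of the fingers; the fingertips stand 80 mm ahead of it and the grasp point (between the pads) lies 61 mm ahead of it; z points along the fingers, y is the line along which they close (so a half turn about z gives the same grasp; the last joint's range is limited). The gripper opens to 88 mm and grips with 3 to 60 N. Pads are 20 mm wide; open, the fingers measure 115 mm over their backs; the gripper's body (75 mm by 178 mm) begins 61 mm behind the grasp point.
Start: joints at [-1.258, 0.423, 1.63, -0, 1.089, -0.019], TCP at [203.608, -590.888, 302.675] pointing down, gripper open.
Joint ranges: [-3, 3], [-0.9, 2.11], [0.09, 2.58], [-1.31, 4.45], [0.11, 2.69], [-2.54, 2.54]. Speed limits (rad/s): [2.39, 2.39, 3.01, 3.14, 3.14, 3.14].

### API

Orientations are given as a rotation vector (axis times angle).
In Python, from workcell import readout, vision, close_job gives the robot as it stands.
- The arm moves only by the tool servo_tool, never from a script. Its argument "plan" is a list that holds one entry, the list of rows, each a list of 7 numbers: the gripper command: -1 is fully open, 1 is shut, values between are in proportion, then the shift along the world's x, y, z in units of 40 mm (1.0 is 40 mm), then the turn, a rotation vector about the world's x, y, z in units of 5 degrees (1.0 is 5 degrees). A call has 1 to 5 rows; each row shifts and turns the commanded pose from where the row before left it; what a row does not reach is not made up. A row lasts 1/12 s, in which the tool goes at most 41.7 mm and 7.16 degrees, less where a joint would pass 70% of its speed; a pose out of reach is approached as far as the arm can. A call is refused whole if a number of a shift passes 1 or a number of a turn 1, either way. A call with a gripper value outside its range is refused whole. The fingers move at their own pace and stop on an object; the grip force is fixed at half the most. Time passes only in rows, so rows that do not move let the fingers close. It gives the time, the measured TCP pose, the force, the opening and the grip force at its end, in the units of the state.
- readout.get_obs(): the state, without advancing time (a new reading comes with each control period).
- vision.get_image(name): name is "side" or "top"; returns the picture (480x640x3 uint8, red, green, blue); there is no depth.
- vision.camera_params(name): a dict with "fx", "fy", "cx", "cy" (pixels), "rvec" (rotation vector, rad) and "tvec" (3), from world to camera coordinates, as OpenCV has them. Camera axes: x right, y down, z forward; pixel columns grow to the right and rows downward; lengths in mm; the calibration is good to about 2 mm. A picture is of the moment at which its call begins. camera_params takes no time and is no camera call.
- close_job(): hands the job in; it is judged then, once.
The state is a dict: "t": time; "qpos": joint angles; "qvel": joint speeds; "joint_torque": joint torques, N m; "ee_pos": TCP position; "orientation": TCP orientation; "ft_force": force on the tool from outside, world axes, zero at the start; "moment": the same for the moment, N m; "width": finger opening in mm; "grasp_force": force on a finger pad.
Only numpy, scipy, OpenCV 4.12 (cv2) and the standard library are available. Lean on these libraries where they do the work, as an engineer would, in place of code of your own. Each camera call takes 0.05 s, during which the arm holds its last target. There are 200 camera calls.

## Working session

There is one attempt and no reset: what is moved stays moved. The work goes in short steps, Python scripts to look and compute and a tool call to move; the robot and the scene stay as the last step left them, time stands still between calls to the robot, and variables do not carry over. Pictures are saved under pics/ and viewed, at most 10 in all, crops included, and the job is handed in when it is done.

Besides the shell and the picture viewer there is one more tool, called after ">>>" in YAML: its name, and indented under it one key for each argument. servo_tool: Moves the arm, as the interface text tells. Its arguments: {"type":"object","properties":{"plan":{"type":"array"}},"required":["plan"]}

```bash
mkdir -p pics; ls
python3 - <<'E'
from workcell import readout, vision
import cv2, numpy as np
for n in("top","side"):
    im=vision.get_image(n); cv2.imwrite(f"pics/{n}0.png",im[:,:,::-1]); p=vision.camera_params(n)
    R=cv2.Rodrigues(np.array(p["rvec"]))[0]; print(n,p["fx"],p["cx"],p["cy"],"C",(-R.T@np.array(p["tvec"]).ravel()).round(),R.round(2).tolist())
o=readout.get_obs();print(o)
E
```

```text
pics
top 594.5149257057643 315.6258390281955 239.8270553973039 C [ 305.  109. 1501.] [[0.01, -1.0, 0.01], [-0.99, -0.01, -0.15], [0.15, -0.01, -0.99]]
side 455.9210292841939 316.91239281218657 236.99470907637334 C [ 565. -775.  796.] [[1.0, 0.04, 0.01], [0.04, -0.65, -0.76], [-0.03, 0.76, -0.65]]
{'t': 0.1, 'qpos': array([-1.25798835e+00,  4.23789897e-01,  1.63058494e+00,  9.07269410e-06,
        1.08857479e+00, -1.89838694e-02]), 'qvel': array([-0.0001847 , -0.00244292, -0.00290172,  0.00067483,  0.00133684,
       -0.00095037]), 'joint_torque': array([-9.66084517e-04, -5.45616245e+01, -2.74322605e+01,  6.44062506e-02,
        1.87878718e-02, -2.34192049e-05]), 'ee_pos': array([ 203.50615315, -590.54329672,  301.97468816]), 'orientation': array([-3.09713710e+00, -5.18561711e-01,  2.99408169e-04]), 'ft_force': array([-0.44146055,  0.3994058 , -0.00301234]), 'moment': array([-0.03738095,  0.00046888,  0.03225116]), 'grasp_force': 0.0, 'width': 87.78011852588303}
```

View pics/top0.png

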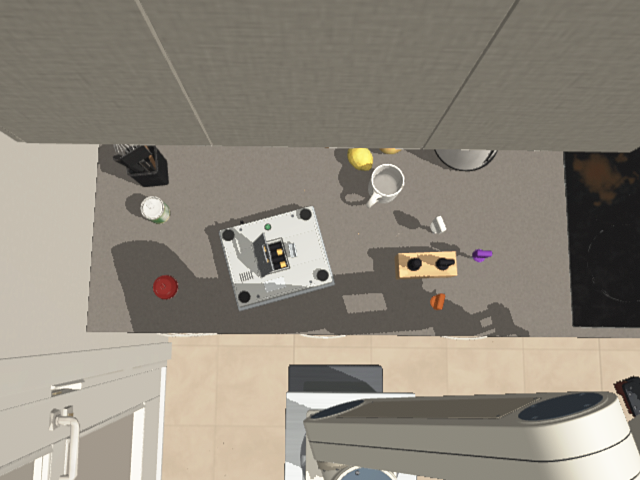

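View pics/side0.png

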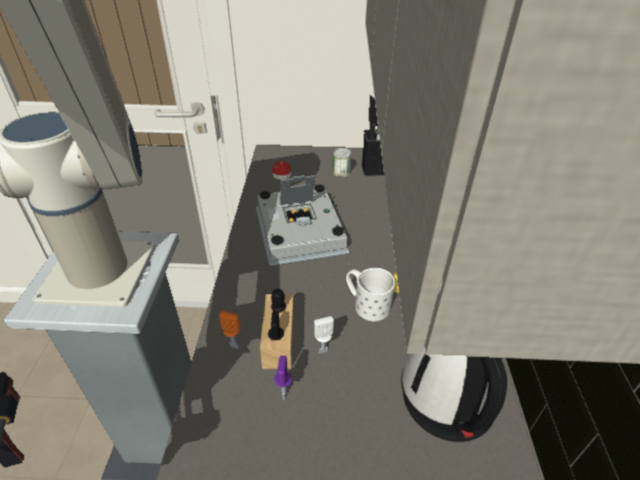

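The top view shows the scale at (277,257) with the cover standing open at about (265,253), hinge on the left (+y), and the wooden block at (428,264). Candidates for the driver are the black grips at (414,264) and (446,264). The white (438,225), purple (482,255) and orange (438,300) ones are look-alikes. I'll check with a close crop.

```bash
cat > h.py <<'E'
import cv2, numpy as np
from workcell import readout, vision
def cam(n):
    p=vision.camera_params(n); R=cv2.Rodrigues(np.array(p["rvec"]))[0]
    K=np.array([[p["fx"],0,p["cx"]],[0,p["fy"],p["cy"]],[0,0,1]]); return K,R,np.array(p["tvec"]).ravel()
def ray(n,uv):
    K,R,t=cam(n); return -R.T@t, R.T@np.linalg.inv(K)@np.array([uv[0],uv[1],1.])
def onz(n,uv,z):
    C,d=ray(n,uv); return C+d*(z-C[2])/d[2]
def proj(n,P):
    K,R,t=cam(n); q=(K@(R@np.array(P,float).reshape(-1,3).T+t[:,None])).T; return q[:,:2]/q[:,2:]
def tri(a,b):
    (C,d),(E,e)=ray("top",a),ray("side",b); s=np.linalg.lstsq(np.c_[d,-e],E-C,rcond=None)[0]
    P,Q=C+d*s[0],E+e*s[1]; return (P+Q)/2,np.linalg.norm(P-Q)
def crop(n,u,v,w,h,k):
    im=vision.get_image(n)[:,:,::-1][v:v+h,u:u+w]; return cv2.resize(im,None,fx=k,fy=k,interpolation=cv2.INTER_CUBIC)
E
python3 - <<'E'
from h import *
a=cv2.imread("pics/top0.png"); b=cv2.imread("pics/side0.png")
k=lambda im,u,v,w,h,f:cv2.resize(im[v:v+h,u:u+w],(int(w*f),int(h*f)),interpolation=cv2.INTER_CUBIC)
L=np.vstack([k(a,215,200,130,97.5.__int__(),3.07)[:298,:399],k(a,390,205,110,82,3.63)[:297,:399]])
Rr=np.vstack([k(b,250,165,105,100,3.8)[:330,:399],k(b,215,280,130,88,3.07)[:270,:399]])
h=min(len(L),len(Rr)); cv2.imwrite("pics/c1.png",np.hstack([L[:h],Rr[:h]])); print(h)
hsv=cv2.cvtColor(a,cv2.COLOR_BGR2HSV)
# feet
m=((a.max(2)<60)*255).astype(np.uint8); m[:200]=0;m[310:]=0;m[:,:215]=0;m[:,340:]=0
n,l,s,c=cv2.connectedComponentsWithStats(m)
for i in range(1,n):
    if s[i,4]>25: print("dark",c[i].round(1),s[i],onz("top",c[i],66).round(1))
# wood
m=cv2.inRange(hsv,(8,60,120),(25,200,255)); m[:235]=0;m[290:]=0;m[:,:390]=0;m[:,470:]=0
cn=max(cv2.findContours(m,0,2)[0],key=cv2.contourArea); r=cv2.minAreaRect(cn); print("wood",r); print([onz("top",q,66).round(1).tolist() for q in cv2.boxPoints(r)])
m=((a.max(2)<60)*255).astype(np.uint8); m[:240]=0;m[285:]=0;m[:,:395]=0;m[:,465:]=0
n,l,s,c=cv2.connectedComponentsWithStats(m)
for i in range(1,n):
    if s[i,4]>25: print("grip",c[i].round(1),s[i])
E
```

```text
594
dark [305.1 214.1] [300 209  11  11  84] [583.9 117.8  66. ]
dark [227.9 234.7] [223 230  11  10  90] [530.3 305.5  66. ]
dark [276.3 254.7] [269 242  17  28 239] [482.6 186.6  66. ]
dark [322.1 274.9] [317 270  11  11  88] [434.6  74.8  66. ]
dark [243.9 296.6] [239 291  11  12  98] [380.1 262.3  66. ]
wood ((427.5, 264.0), (26.0, 59.0), 90.0)
[[495.1, -109.9, 66.0], [496.9, -254.3, 66.0], [433.2, -252.7, 66.0], [431.6, -109.2, 66.0]]
grip [414.  263.8] [408 259  13  11 124]
grip [443.5 263.1] [436 258  18  12 137]
```

View pics/c1.png

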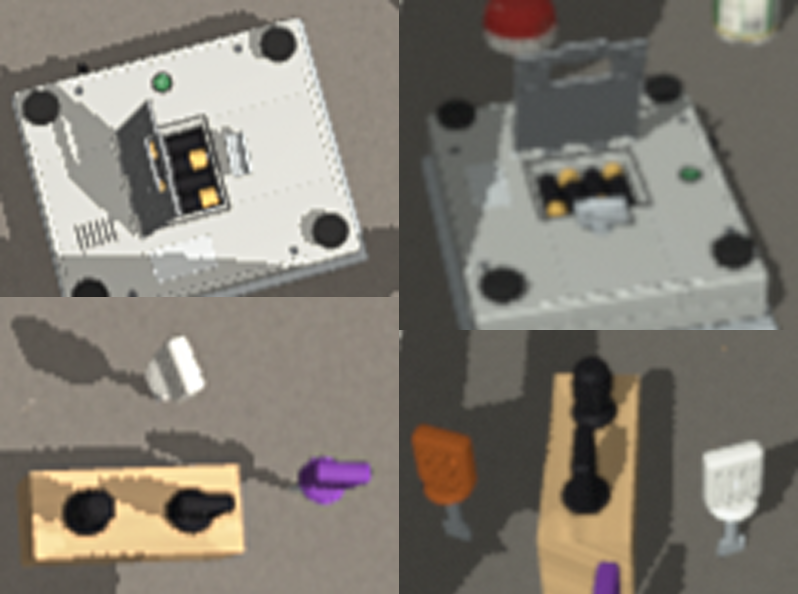

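The crop settles it: the wing-grip driver is the black one at top pixel (446,264), in the block's -y hole. The black one at (414,264) is round and so is the cross driver. Next I'll compute the poses.

Run:
```python
from h import *
c=np.array([482.2,190.1]); th=np.arctan2(.277,.961); ex=np.array([np.cos(th),np.sin(th)]); ey=np.array([-ex[1],ex[0]])
S=lambda x,y,z:np.r_[c+x*ex+y*ey,z]
print("th",np.degrees(th),"stud",S(0,-44,70.7),"hinge",S(0,46,55.5))
print("stud meas",onz("top",(215+235/3.07,200+150/3.07),70.7))
f=lambda a:tri(np.array(a[0])/3.07+[215,200],np.array(a[1])/3.8+[250,165])
for nm,a in {"+x":((118,135),(648,40)),"-x":((137,235),(515,52)),"+x'":((152,100),(648,40))}.items():
    P,e=f(a); d=P[:2]-S(0,46,0)[:2]; print(nm,P.round(1),e.round(1),"rel hinge xs,ys,z",(d@ex).round(1),(d@ey).round(1),(P[2]-55.5).round(1))
B=[onz("top",np.array([390+x/3.63,205+(y-297)/3.63]),66) for x,y in((33,470),(240,463),(243,553),(36,562))]
print(np.round(B,1),np.mean(B,0).round(1))
# predicted cover corners for angles
for ph in(1.2,1.4,1.57,1.8):
    P=[S(sx*45,46-112*np.cos(ph),55.5+112*np.sin(ph)) for sx in(1,-1)]
    print(ph,((proj("top",P)-[215,200])*3.07).round().tolist(),((proj("side",P)-[250,165])*3.8).round().tolist())
```

```text
th 16.079172371429312 stud [494.38647679 147.82128451  70.7       ] hinge [469.45959245 234.30047529  55.5       ]
stud meas [496.61830621 149.65292386  70.7       ]
+x [640.7 213.9 166.9] 293.8 rel hinge xs,ys,z 158.9 -67.0 111.4
-x [560.9 206.6 160.9] 280.6 rel hinge xs,ys,z 80.2 -51.9 105.4
+x' [651.4 192.6 176.6] 264.2 rel hinge xs,ys,z 163.3 -90.5 121.1
[[ 491.1 -112.5   66. ]
 [ 497.5 -252.1   66. ]
 [ 436.8 -252.6   66. ]
 [ 429.2 -113.8   66. ]] [ 463.6 -182.8   66. ]
1.2 [[154.0, 97.0], [186.0, 213.0]] [[248.0, 47.0], [115.0, 64.0]]
1.4 [[126.0, 103.0], [157.0, 220.0]] [[241.0, 23.0], [109.0, 39.0]]
1.57 [[101.0, 109.0], [131.0, 227.0]] [[234.0, 6.0], [104.0, 22.0]]
1.8 [[67.0, 119.0], [98.0, 236.0]] [[226.0, -9.0], [98.0, 6.0]]
```

By projection the cover angle is about 1.25 rad. Now I'll move to the +y side of the cover, fingers closed and yawed to the scale.

>>> servo_tool:
  plan:
    - [[1, 0.65, 1, 0, 0, 0, 1], [1, 0.65, 1, 0, 0, 0, 1], [1, 0.65, 1, 0, 0, 0, 1], [1, 0.65, 1, 0, 0, 0, 1], [1, 0.65, 1, 0, 0, 0, 1]]

```text
t: 0.52
ee_pos: [317.6, -414.4, 302.3]
orientation: [-2.91, -1.182, 0.0]
ft_force: [0.7, -0.5, -0.5]
width: 57.9
grasp_force: 0.0
```

>>> servo_tool:
  plan:
    - [[1, 0.65, 1, 0, 0, 0, 1], [1, 0.65, 1, 0, 0, 0, 1], [1, 0.65, 1, 0, 0, 0, 1], [1, 0.65, 1, 0, 0, 0, 1], [1, 0.65, 1, 0, 0, 0, 1]]

```text
t: 0.93
ee_pos: [431.2, -239.6, 302.6]
orientation: [-2.585, -1.785, 0.0]
ft_force: [-0.0, -0.7, 0.7]
width: 25.0
grasp_force: 0.0
```

>>> servo_tool:
  plan:
    - [[1, 0, 1, 0, 0, 0, 1], [1, 0, 1, 0, 0, 0, 1], [1, 0, 1, 0, 0, 0, 1], [1, 0, 1, 0, 0, 0, 1], [1, 0, 1, 0, 0, 0, 1]]

```text
t: 1.35
ee_pos: [430.1, -39.7, 302.6]
orientation: [-2.138, -2.302, 0.0]
ft_force: [0.4, 0.2, -1.2]
width: 0.3
grasp_force: 0.0
```

>>> servo_tool:
  plan:
    - [[1, 0, 1, 0, 0, 0, 1], [1, 0, 1, 0, 0, 0, 1], [1, 0, 1, 0, 0, 0, 0.5], [1, 0, 1, 0, 0, 0, 0], [1, 0, 1, 0, 0, 0, 0]]

```text
t: 1.77
ee_pos: [430.0, 160.4, 302.6]
orientation: [-1.879, -2.518, 0.0]
ft_force: [1.1, -0.1, 0.4]
width: 0.5
grasp_force: 0.0
```

>>> servo_tool:
  plan:
    - [[1, 0.4, 1, 0, 0, 0, 0], [1, 0.4, 1, 0, 0, 0, 0], [1, 0, 0.45, -0.8, 0, 0, 0], [1, 0, 0, -0.8, 0, 0, 0], [1, 0, 0, -0.9, 0, 0, 0]]

```text
t: 2.18
ee_pos: [462.0, 255.7, 202.1]
orientation: [1.876, 2.519, 0.004]
ft_force: [0.4, 0.1, 0.1]
width: 0.7
grasp_force: 0.0
```

>>> servo_tool:
  plan:
    - [[1, 0, 0, 0, 0, 0, 0], [1, 0.1, -0.36, 0, 0, 0, 0], [1, 0.1, -0.36, 0, 0, 0, 0], [1, 0.07, -0.24, 0, 0, 0, 0], [1, 0.07, -0.24, 0, 0, 0, 0]]

```text
t: 2.6
ee_pos: [475.8, 205.2, 203.9]
orientation: [1.88, 2.516, 0.002]
ft_force: [-0.8, 0.5, -1.1]
width: 0.3
grasp_force: 0.0
```

>>> servo_tool:
  plan:
    - [[1, 0.06, -0.21, -0.25, 0, 0, 0], [1, 0.06, -0.21, -0.25, 0, 0, 0], [1, 0.045, -0.155, -0.28, 0, 0, 0], [1, 0.045, -0.155, -0.28, 0, 0, 0], [1, 0.01, -0.04, -0.2, 0, 0, 0]]

```text
t: 3.02
ee_pos: [484.0, 174.1, 151.0]
orientation: [-1.88, -2.516, 0.001]
ft_force: [-0.2, -0.5, 1.2]
width: 0.4
grasp_force: 0.4
```

>>> servo_tool:
  plan:
    - [[1, 0.01, -0.04, -0.15, 0, 0, 0], [1, 0, 0, -0.1, 0, 0, 0], [1, 0, 0, -0.1, 0, 0, 0], [1, 0, 0, -0.05, 0, 0, 0], [1, 0, 0, 0, 0, 0, 0]]

```text
t: 3.43
ee_pos: [484.3, 173.6, 137.4]
orientation: [-1.878, -2.518, 0.001]
ft_force: [-5.8, -3.9, 17.8]
width: 0.5
grasp_force: 8.9
```

>>> servo_tool:
  plan:
    - [[1, 0, 0, 0.5, 0, 0, 0], [1, 0, 0, 1, 0, 0, 0], [1, 0, 0, 1, 0, 0, 0], [0, 0, -1, 0.5, 0, 0, -1], [0, 0, -1, 0, 0, 0, -1]]

```text
t: 3.85
ee_pos: [486.9, 97.7, 259.6]
orientation: [2.087, 2.341, 0.012]
ft_force: [1.5, 0.3, -0.3]
width: 10.7
grasp_force: 0.0
```

>>> servo_tool:
  plan:
    - [[0, -0.1, -1, 0, 0, 0, -0.7], [0, -0.1, -1, 0, 0, 0, 0], [0, -0.1, -1, 0, 0, 0, 0], [0, -0.1, -1, 0, 0, 0, 0], [0, -0.1, -1, 0, 0, 0, 0]]

```text
t: 4.27
ee_pos: [464.0, -105.2, 255.1]
orientation: [2.161, 2.28, 0.001]
ft_force: [1.1, 0.6, -0.9]
width: 42.0
grasp_force: 0.0
```

Run:
```python
from h import *
a=crop("top",215,200,130,97,3.07); b=crop("side",250,165,105,100,3.8)
c=crop("top",270,225,50,50,8); d=crop("side",215,270,130,100,3.07)
P=np.zeros((600,800,3),np.uint8)
for im,x,y in((a,0,0),(c,0,300),(b,400,0),(d,400,300)):
    s=im[:300,:399]; P[y:y+len(s),x:x+s.shape[1]]=s
cv2.imwrite("pics/c2.png",P)
print((proj("top",[[494.4,147.8,70.7]])-[270,225])*8+[0,300])
```

```text
[[178.37121407 498.2025228 ]]
```

View pics/c2.png

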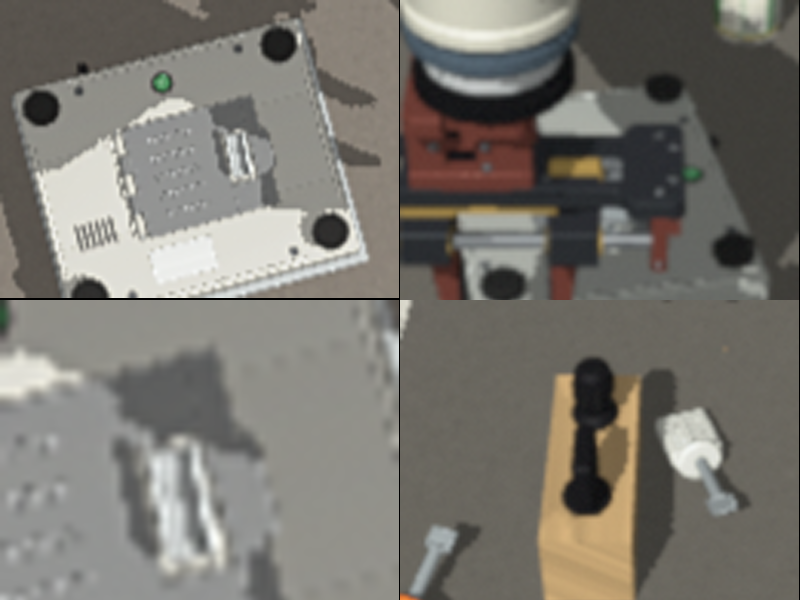

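The cover lies flat with the stud through its hole: head centred near zoom (182,504), within about 2 mm of the predicted (178,498), and slot along the hole. The white look-alike has toppled beside the block by itself, away from the grasp. Next I'll pin down the driver and stud positions.

Run:
```python
from h import *
u=np.array([390+189/3.63,205+214/3.63]); s=np.array([215+186/3.07,270+193/3.07])
print("collar top-only",onz("top",u,71),"side-only",onz("side",s,71),tri(u,s))
print("wing end top",onz("top",(390+232/3.63,205+(502-297)/3.63),117),"stud",onz("top",(270+182/8,225+204/8),70.7))
```

```text
collar top-only [ 464.05657529 -215.87591973   71.        ] side-only [ 466.5629624  -217.18441337   71.        ] (array([ 465.29376956, -216.0561497 ,   69.14700977]), np.float64(2.1154175989944064))
wing end top [ 465.13441649 -233.46202732  117.        ] stud [492.64041279 146.67187234  70.7       ]
```

>>> servo_tool:
  plan:
    - [[0, 0, -1, 0, 0, 0, 0], [0, 0, -1, 0, 0, 0, 0], [0, 0, -0.75, 0, 0, 0, 0], [0, 0, 0, -0.6, 0, 0, 0], [0, 0, 0, 0, 0, 0, 0]]

```text
t: 4.88
ee_pos: [463.7, -212.8, 228.4]
orientation: [-2.16, -2.276, 0.002]
ft_force: [-1.6, 0.6, -2.1]
width: 43.9
grasp_force: 0.0
```

>>> servo_tool:
  plan:
    - [[0, 0.03, -0.08, -0.7, 0, 0, 0], [0, 0, 0, -0.7, 0, 0, 0], [0, 0, 0, -0.34, 0, 0, 0], [0, 0, 0, 0, 0, 0, 0], [1, 0, 0, 0, 0, 0, 0]]

```text
t: 5.3
ee_pos: [465.7, -215.2, 161.2]
orientation: [-2.158, -2.28, 0.001]
ft_force: [0.2, 0.0, 0.4]
width: 40.4
grasp_force: 0.0
```

>>> servo_tool:
  plan:
    - [[1, 0, 0, 0, 0, 0, 0], [1, 0, 0, 0, 0, 0, 0], [1, 0, 0, 0, 0, 0, 0], [1, 0, 0, 0, 0, 0, 0], [1, 0, 0, 0, 0, 0, 0]]

```text
t: 5.72
ee_pos: [466.0, -217.1, 162.2]
orientation: [2.162, 2.278, 0.001]
ft_force: [-0.5, 2.1, 6.4]
width: 13.7
grasp_force: 30.0
```

Grasped at 13.7 mm. Lift and carry to the stud, turning +102°.

>>> servo_tool:
  plan:
    - [[1, 0, 0, 0.4, 0, 0, 0], [1, 0, 0, 0.8, 0, 0, 0], [1, 0, 0, 0.8, 0, 0, 0], [1, 0, 0, 0.8, 0, 0, 0], [1, 0, 0.4, 0, 0, 0, 1]]

```text
t: 6.13
ee_pos: [468.5, -203.7, 279.4]
orientation: [2.056, 2.361, 0.004]
ft_force: [1.8, -0.0, -1.1]
width: 13.8
grasp_force: 30.0
```

>>> servo_tool:
  plan:
    - [[1, 0, 0.5, 0, 0, 0, 1], [1, 0, 0.5, 0, 0, 0, 1], [1, 0, 0.5, 0, 0, 0, 1], [1, 0, 0.5, 0, 0, 0, 1], [1, 0, 0.5, 0, 0, 0, 1]]

```text
t: 6.55
ee_pos: [465.3, -100.3, 273.6]
orientation: [1.494, 2.764, 0.0]
ft_force: [0.4, -0.5, -0.6]
width: 13.6
grasp_force: 30.0
```

>>> servo_tool:
  plan:
    - [[1, 0.05, 0.5, 0, 0, 0, 1], [1, 0.05, 0.5, 0, 0, 0, 1], [1, 0.05, 0.5, 0, 0, 0, 1], [1, 0.05, 0.5, 0, 0, 0, 1], [1, 0.05, 0.5, 0, 0, 0, 1]]

```text
t: 6.97
ee_pos: [475.5, -0.2, 273.5]
orientation: [0.86, 3.021, 0.0]
ft_force: [0.6, -0.3, -1.0]
width: 13.7
grasp_force: 30.0
```

>>> servo_tool:
  plan:
    - [[1, 0.05, 0.5, 0, 0, 0, 1], [1, 0.05, 0.5, 0, 0, 0, 1], [1, 0.05, 0.5, 0, 0, 0, 1], [1, 0.05, 0.5, 0, 0, 0, 1], [1, 0.05, 0.5, 0, 0, 0, 1]]

```text
t: 7.38
ee_pos: [485.5, 99.9, 273.5]
orientation: [0.185, 3.136, 0.0]
ft_force: [0.5, -0.3, -1.6]
width: 13.8
grasp_force: 30.0
```

>>> servo_tool:
  plan:
    - [[1, 0.06, 0.4, 0, 0, 0, 1], [1, 0.06, 0.4, 0, 0, 0, 1], [1, 0.06, 0.37, 0, 0, 0, 1], [1, 0, 0, -0.4, 0, 0, 1], [1, 0, 0, -0.55, 0, 0, 0.4]]

```text
t: 7.8
ee_pos: [494.1, 146.9, 236.7]
orientation: [-0.419, 3.109, 0.001]
ft_force: [0.2, -0.2, -1.8]
width: 13.7
grasp_force: 30.0
```

Run:
```python
from h import *
a=crop("top",262,215,65,75,6); b=crop("side",255,150,100,115,5)
P=np.zeros((580,800,3),np.uint8)
P[:450,:390]=a; P[:575,400:]=b[:, :400]
cv2.imwrite("pics/c3.png",P)
o=readout.get_obs(); print(o["ee_pos"],o["orientation"])
e=o["ee_pos"]
print("pred tip,stud side:",(proj("side",[[e[0],e[1],e[2]-150.2],[492.6,146.7,70.7],[494.4,147.8,70.7]])-[255,150])*5+[400,0])
```

```text
[491.06266383 145.4350223  233.01494791] [ 4.10405373e-01 -3.10941021e+00  1.11210548e-03]
pred tip,stud side: [[629.96082648 329.52578831]
 [633.4001719  346.77088083]
 [637.03619552 345.57797261]]
```

View pics/c3.png

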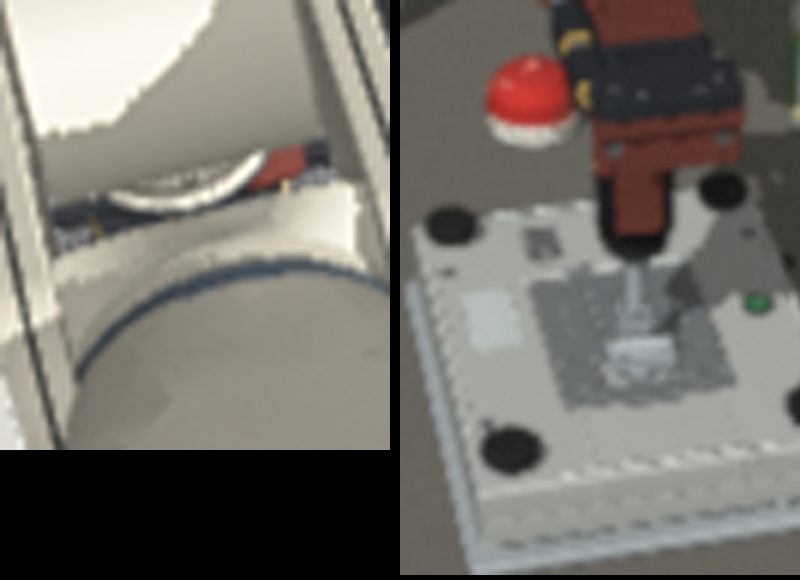

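Side view: the blade tip at (634,328) hangs just over the stud head, centred near (640,346). I'll shift about 2 mm and lower.

>>> servo_tool:
  plan:
    - [[1, 0.06, 0.045, 0, 0, 0, 0], [1, 0, 0, -0.15, 0, 0, 0], [1, 0, 0, -0.12, 0, 0, 0], [1, 0, 0, 0, 0, 0, 0], [1, 0, 0, 0, 0, 0, 0]]

```text
t: 8.32
ee_pos: [495.2, 147.4, 224.6]
orientation: [0.409, -3.115, 0.0]
ft_force: [0.3, -1.4, -1.4]
width: 13.9
grasp_force: 30.0
```

>>> servo_tool:
  plan:
    - [[1, 0, 0, -0.05, 0, 0, 0], [1, 0, 0, -0.05, 0, 0, 0], [1, 0, 0, -0.05, 0, 0, 0], [1, 0, 0, 0, 0, 0, 0], [1, 0, 0, 0, 0, 0, 0]]

```text
t: 8.73
ee_pos: [495.1, 147.5, 218.4]
orientation: [0.41, -3.114, 0.0]
ft_force: [-0.1, -0.5, -0.5]
width: 13.8
grasp_force: 30.0
```

>>> servo_tool:
  plan:
    - [[1, 0, 0, -0.03, 0, 0, 0], [1, 0, 0, -0.03, 0, 0, 0], [1, 0, 0, -0.03, 0, 0, 0], [1, 0, 0, 0, 0, 0, 0], [1, 0, 0, 0, 0, 0, 0]]

```text
t: 9.15
ee_pos: [495.2, 147.6, 214.8]
orientation: [0.41, -3.114, 0.0]
ft_force: [0.7, 0.5, -0.8]
width: 13.8
grasp_force: 30.0
```

>>> servo_tool:
  plan:
    - [[1, 0, 0, -0.025, 0, 0, 0], [1, 0, 0, -0.025, 0, 0, 0], [1, 0, 0, 0, 0, 0, 0], [1, 0, 0, 0, 0, 0, 0]]

```text
t: 9.48
ee_pos: [495.4, 147.6, 213.4]
orientation: [-0.41, 3.114, 0.0]
ft_force: [-1.6, 0.4, 4.8]
width: 13.8
grasp_force: 30.0
```

Run:
```python
from h import *
b=crop("side",275,185,60,50,10)
cv2.imwrite("pics/c4.png",b)
o=readout.get_obs(); print(o["ee_pos"],o["ft_force"],o["moment"])
```

```text
[495.3951591  147.61974792 213.34454791] [-0.42652625 -0.71056509  5.47547285] [-0.03896854  0.21819224  0.09603798]
```

View pics/c4.png

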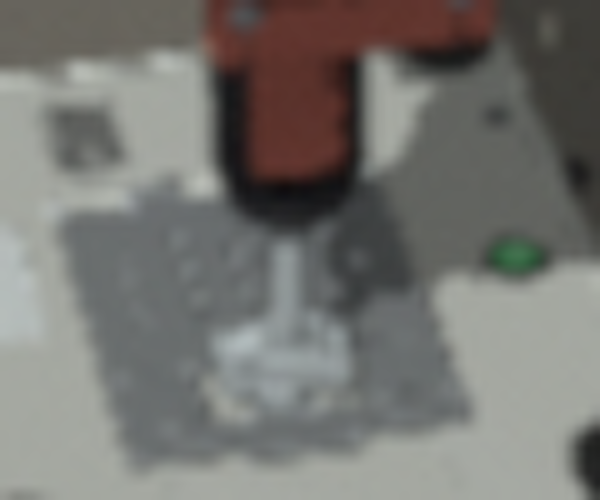

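Bottomed at the predicted slot depth with 5 N, and the blade is seated between the head's ends at (285,350). Turn clockwise.

>>> servo_tool:
  plan:
    - [[1, 0, 0, 0, 0, 0, -0.6], [1, 0, 0, 0, 0, 0, -0.8], [1, 0, 0, 0, 0, 0, -0.8], [1, 0, 0, 0, 0, 0, -0.8], [1, 0, 0, 0, 0, 0, -0.8]]

```text
t: 9.95
ee_pos: [495.7, 147.5, 213.4]
orientation: [0.114, 3.138, -0.0]
ft_force: [-0.7, -2.2, 5.0]
width: 13.6
grasp_force: 30.0
```

>>> servo_tool:
  plan:
    - [[1, 0, 0, 0, 0, 0, -0.8], [1, 0, 0, 0, 0, 0, -0.8], [1, 0, 0, 0, 0, 0, -0.8], [1, 0, 0, 0, 0, 0, -0.8], [1, 0, 0, 0, 0, 0, -0.8]]

```text
t: 10.37
ee_pos: [495.6, 147.0, 213.3]
orientation: [0.657, 3.071, -0.002]
ft_force: [-0.2, -5.2, 5.7]
width: 13.6
grasp_force: 30.0
```

>>> servo_tool:
  plan:
    - [[1, 0, 0, 0, 0, 0, -0.8], [1, 0, 0, 0, 0, 0, -0.8], [1, 0, 0, 0, 0, 0, -0.8], [1, 0, 0, 0, 0, 0, -0.8], [1, 0, 0, 0, 0, 0, -0.8]]

```text
t: 10.78
ee_pos: [495.4, 146.6, 213.3]
orientation: [1.179, 2.911, -0.003]
ft_force: [-1.3, -6.9, 6.9]
width: 14.0
grasp_force: 30.0
```

>>> servo_tool:
  plan:
    - [[1, 0, 0, 0, 0, 0, -0.8], [1, 0, 0, 0, 0, 0, -0.8], [1, 0, 0, 0, 0, 0, -0.8], [1, 0, 0, 0, 0, 0, -0.8], [1, 0, 0, 0, 0, 0, -0.8]]

```text
t: 11.2
ee_pos: [494.9, 146.4, 213.3]
orientation: [1.667, 2.662, -0.004]
ft_force: [-2.9, -6.6, 8.4]
width: 13.6
grasp_force: 30.0
```

```bash
python3 -c "
from h import *
o=readout.get_obs(); r=o['orientation']; print(o['ee_pos'],o['ft_force'],o['moment'],2*np.degrees(np.arctan2(r[1],r[0]))-90)"
```

```text
[494.92033669 146.40619698 213.2919724 ] [-2.90492704 -6.60236673  8.4415857 ] [-1.8240785   0.52290117  0.11411262] 25.876719090709898
```

>>> servo_tool:
  plan:
    - [[1, 0, 0, 0, 0, 0, -0.6], [1, 0, 0, 0, 0, 0, -0.6], [1, 0, 0, 0, 0, 0, -0.5], [1, 0, 0, 0, 0, 0, -0.4], [1, 0, 0, 0, 0, 0, 0]]

```text
t: 11.62
ee_pos: [494.6, 146.5, 213.2]
orientation: [1.902, 2.5, -0.004]
ft_force: [-3.0, -6.8, 9.5]
width: 13.7
grasp_force: 30.0
```

```bash
python3 -c "
from h import *
o=readout.get_obs(); r=o['orientation']; print(o['ee_pos'],o['ft_force'],o['moment'],2*np.degrees(np.arctan2(r[1],r[0]))-90)"
```

```text
[494.63804207 146.51044513 213.24097862] [-3.02166131 -6.75792477  9.51126349] [-1.66746033  0.70670027  0.07754042] 15.457707132414555
```

>>> servo_tool:
  plan:
    - [[1, 0, 0, 0, 0, 0, -0.5], [1, 0, 0, 0, 0, 0, -0.5], [1, 0, 0, 0, 0, 0, -0.4], [1, 0, 0, 0, 0, 0, 0]]

```text
t: 11.95
ee_pos: [494.5, 146.5, 213.2]
orientation: [-2.052, -2.379, 0.005]
ft_force: [-3.1, -5.6, 9.9]
width: 14.0
grasp_force: 30.0
```

```bash
python3 -c "
from h import *
o=readout.get_obs(); r=o['orientation']; print(o['ee_pos'],o['ft_force'],o['moment'],2*np.degrees(np.arctan2(r[1],r[0]))-90)"
```

```text
[494.49777966 146.53931558 213.2308594 ] [-3.10858031 -5.64532063  9.86253258] [-1.54582801  0.85619598  0.03894718] -351.55321621762045
```

>>> servo_tool:
  plan:
    - [[1, 0, 0, 0, 0, 0, -0.6], [1, 0, 0, 0, 0, 0, -0.6], [1, 0, 0, 0, 0, 0, -0.4], [1, 0, 0, 0, 0, 0, 0]]

```text
t: 12.28
ee_pos: [494.5, 146.6, 213.2]
orientation: [2.212, 2.231, -0.005]
ft_force: [-4.3, -5.7, 9.3]
width: 13.8
grasp_force: 30.0
```

```bash
python3 -c "
from h import *
o=readout.get_obs(); r=o['orientation']; print(o['ee_pos'],o['ft_force'],o['moment'],2*np.degrees(np.arctan2(r[1],r[0]))-90,o['joint_torque'][5])"
```

```text
[494.54373832 146.62676854 213.24423565] [-4.29768232 -5.72641568  9.29781845] [-1.42031005  0.83585195  0.46319655] 0.49608809995923764 0.8599663339555264
```

The moment rose to 0.46 N·m, so the stud is at its stop. Relax the twist and lift out.

>>> servo_tool:
  plan:
    - [[1, 0, 0, 0, 0, 0, 0.7], [1, 0, 0, 0, 0, 0, 0.6], [1, 0, 0, 0.1, 0, 0, 0], [1, 0, 0, 0.5, 0, 0, 0], [1, 0, 0, 0.9, 0, 0, 0]]

```text
t: 12.7
ee_pos: [493.3, 147.1, 270.4]
orientation: [-2.08, -2.349, 0.009]
ft_force: [0.6, 0.4, -1.5]
width: 14.1
grasp_force: 30.0
```

>>> servo_tool:
  plan:
    - [[1, 0, -0.8, 0.4, 0, 0, -0.5], [1, 0, -1, 0, 0, 0, -0.5], [1, -0.2, -1, 0, 0, 0, 0], [1, -0.2, -1, 0, 0, 0, 0], [1, -0.2, -1, 0, 0, 0, 0]]

```text
t: 13.12
ee_pos: [470.8, -45.9, 289.2]
orientation: [2.182, 2.259, 0.001]
ft_force: [1.0, -0.3, -1.5]
width: 13.4
grasp_force: 30.0
```

Run:
```python
from h import *
a=crop("top",262,215,65,65,6); b=crop("side",215,150,100,120,4)
P=np.zeros((480,800,3),np.uint8)
P[:390,:390]=a; P[:480,400:800]=b
cv2.imwrite("pics/c5.png",P)
o=readout.get_obs(); r=o['orientation']; print(o['ee_pos'],o['ft_force'],2*np.degrees(np.arctan2(r[1],r[0]))-90)
```

```text
[470.1745883  -48.72189627 288.98897178] [-0.27281361  1.50926628 -1.38477634] 1.622992858528832
```

View pics/c5.png

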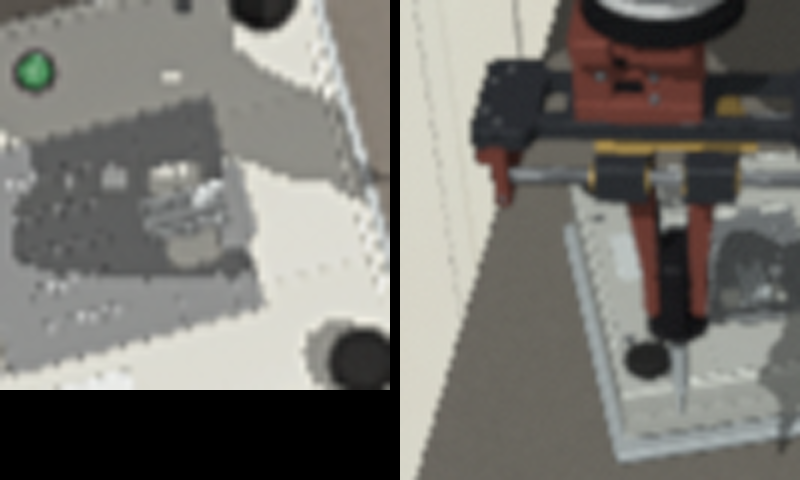

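The head now lies across the cover, from (145,220) to (225,190) in the top crop, and the cover is shut. Return to the hole.

>>> servo_tool:
  plan:
    - [[1, -0.1, -1, 0, 0, 0, 0.28], [1, 0, -1, 0, 0, 0, 0], [1, 0, -1, 0, 0, 0, 0], [1, 0, -1, 0, 0, 0, 0], [1, 0, -0.2, -0.6, 0, 0, 0]]

```text
t: 13.63
ee_pos: [470.2, -217.8, 268.6]
orientation: [2.151, 2.275, 0.004]
ft_force: [2.6, -1.3, -1.1]
width: 13.8
grasp_force: 30.0
```

>>> servo_tool:
  plan:
    - [[1, 0, 0, -0.3, 0, 0, 0], [1, 0, 0, 0, 0, 0, 0], [1, 0, 0, 0, 0, 0, 0]]

```text
t: 13.88
ee_pos: [467.1, -212.0, 252.4]
orientation: [-2.154, -2.285, 0.0]
ft_force: [0.6, 0.2, -1.1]
width: 13.9
grasp_force: 30.0
```

Run:
```python
from h import *
b=crop("side",235,255,80,110,5)
cv2.imwrite("pics/c6.png",b)
o=readout.get_obs(); r=o['orientation']; e=o['ee_pos']; print(e,o['ft_force'],2*np.degrees(np.arctan2(r[1],r[0]))-90)
print((proj("side",[[e[0],e[1],e[2]-150.2],[e[0],e[1],e[2]-96.2],[466,-217.1,66]])-[235,255])*5)
```

```text
[ 467.59315921 -211.91841489  253.10802361] [ 0.45541779 -0.22112416 -1.30636526] -356.58703227478395
[[203.15307436 326.70765714]
 [196.14509089 232.93779068]
 [202.14520406 397.02698803]]
```

View pics/c6.png

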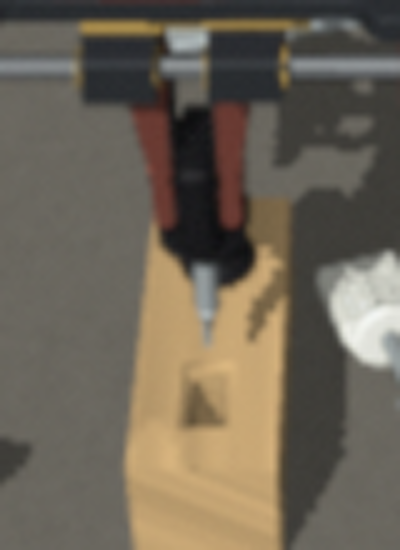

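The tip is at (206,345), about 18 crop-pixels below the expected (203,327), so the driver has slid or tilted in the grip. I'll compare both hypotheses by projection.

Run:
```python
from h import *
e=np.array([467.6,-211.9,253.1]); 
def pts(slide,tilt,yaw=0.06):
    # points along axis: wing top +51 (both y edges), collar bottom, tip ; tilt about x at grasp point (35 above origin)
    out=[]
    for x,y,z in((0,19,51),(0,-19,51),(0,-16.5,0),(0,-16.5,6.5),(-16.5,0,3),(16.5,0,3),(0,0,-54)):
        q=np.array([x,y,z-35.2]); c,s=np.cos(tilt),np.sin(tilt); q=np.array([q[0],c*q[1]-s*q[2],s*q[1]+c*q[2]])
        out.append(e+[0,0,-61-slide]+q)
    return ((proj("side",out)-[235,255])*5+[3,-2]).round().astype(int).tolist()
print("order wingtop+y,-y,collar bot front,top front,left,right,tip")
for s,t in((0,0),(10,0),(5,0),(0,-.1),(0,.1)): print(s,t,pts(s,t))
im=cv2.imread("pics/c6.png"); g=cv2.cvtColor(im,6)
for y in range(90,360,15): 
    r=g[y,150:265]; d=np.where(r<50)[0]+150
    print(y,"dark",(d.min(),d.max()) if len(d) else None,"bright",[int(v) for v in (np.where((im[y,185:230].min(1)>110))[0]+185)[[0,-1]]] if (im[y,185:230].min(1)>110).any() else None)
```

```text
order wingtop+y,-y,collar bot front,top front,left,right,tip
0 0 [[198, 97], [186, 174], [194, 265], [193, 253], [154, 224], [243, 227], [206, 325]]
10 0 [[200, 116], [187, 194], [195, 283], [194, 271], [156, 242], [244, 245], [207, 341]]
5 0 [[199, 107], [186, 184], [195, 274], [194, 262], [155, 233], [244, 236], [207, 333]]
0 -0.1 [[199, 98], [186, 167], [193, 269], [192, 256], [153, 230], [242, 234], [203, 342]]
0 0.1 [[197, 97], [185, 181], [195, 260], [194, 250], [155, 217], [244, 220], [209, 306]]
90 dark (np.int64(150), np.int64(264)) bright None
105 dark (np.int64(150), np.int64(173)) bright None
120 dark (np.int64(168), np.int64(213)) bright None
135 dark (np.int64(168), np.int64(214)) bright None
150 dark (np.int64(171), np.int64(215)) bright None
165 dark (np.int64(171), np.int64(216)) bright None
180 dark (np.int64(170), np.int64(220)) bright None
195 dark (np.int64(173), np.int64(219)) bright None
210 dark (np.int64(175), np.int64(246)) bright None
225 dark (np.int64(172), np.int64(244)) bright None
240 dark (np.int64(164), np.int64(248)) bright None
255 dark (np.int64(180), np.int64(252)) bright None
270 dark (np.int64(221), np.int64(246)) bright [195, 210]
285 dark None bright [193, 212]
300 dark None bright [185, 229]
315 dark None bright [185, 229]
330 dark None bright [185, 229]
345 dark None bright [185, 229]
```

Run:
```python
from h import *
im=vision.get_image("side")[:,:,::-1][268:345,250:300]
k=cv2.resize(im,None,fx=7.5,fy=7.5,interpolation=cv2.INTER_CUBIC); g=(255*(k/255.)**0.45).astype(np.uint8)
cv2.imwrite("pics/c7.png",np.hstack([k,g]))
```

```text
(no output)
```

View pics/c7.png

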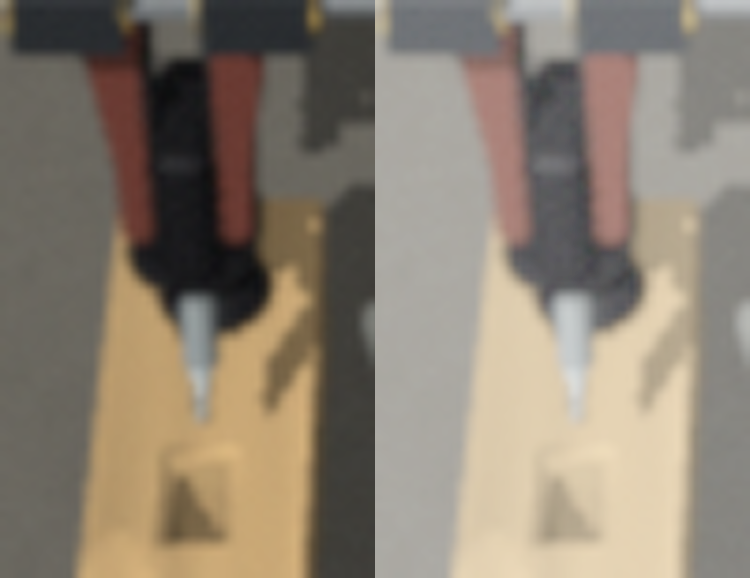

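Run:
```python
from h import *
def pts(e,off,sc,slide=0,tilt=0,ax=0):
    out=[]
    for x,y,z in((0,0,51),(0,-16.5,0),(0,0,-40),(0,0,-54)):
        q=np.array([x,y,z-35.2]); 
        q=cv2.Rodrigues(np.array([tilt*np.cos(ax),tilt*np.sin(ax),0.]))[0]@q
        out.append(np.array(e)+[0,0,-61-slide]+q)
    return ((proj("side",out)-off)*sc).round().astype(int).tolist()
print("c3 grip top, collar front bottom, blade top, tip",pts([491.06,145.4,233.0],[175,150],5))
e=[467.6,-211.9,253.1]
for s,t in((0,0),(0,-.1),(0,-.15),(0,-.2),(-3,-.2)): print(s,t,pts(e,[235,255],5,s,t))
print(readout.get_obs()["ee_pos"],readout.get_obs()["ft_force"],readout.get_obs()["moment"])
```

```text
c3 grip top, collar front bottom, blade top, tip [[627, 157], [626, 263], [630, 308], [630, 330]]
0 0 [[189, 137], [191, 267], [201, 303], [203, 327]]
0 -0.1 [[190, 134], [190, 271], [199, 318], [200, 344]]
0 -0.15 [[190, 133], [189, 272], [198, 325], [199, 352]]
0 -0.2 [[190, 131], [188, 274], [197, 331], [198, 360]]
-3 -0.2 [[190, 125], [188, 268], [196, 326], [197, 355]]
[ 467.85140254 -211.89974282  253.58480995] [ 0.49647276 -0.24198255  0.24993617] [-0.07716832 -0.10444234  0.01898625]
```

The rim on the right is the cross driver's collar behind. The driver tilted in the pads about x by about 0.13 rad, its tip toward -y, which matches the -y force during the turn. I'll counter-tilt the tool by 7.4° and shift to suit.

>>> servo_tool:
  plan:
    - [[1, -0.02, -0.15, 0, 0.74, 0, 0], [1, -0.02, -0.16, 0, 0.74, 0, 0], [1, 0, 0, 0, 0, 0, 0], [1, 0, 0, 0, 0, 0, 0]]

```text
t: 14.32
ee_pos: [466.1, -225.1, 253.6]
orientation: [-2.094, -2.221, -0.142]
ft_force: [-0.8, 1.0, -0.7]
width: 14.1
grasp_force: 30.0
```

Run:
```python
from h import *
o=readout.get_obs(); e=o['ee_pos']; Rm=cv2.Rodrigues(o['orientation'])[0]; print(e,Rm[:,2].round(3))
g=e+61*Rm[:,2]; print("grasp",g)
im=vision.get_image("side")[:,:,::-1]
print("pred tip px",proj("side",[[g[0],g[1],g[2]-89.2],[g[0],g[1]-16.5,g[2]-35.2],[465.5,-217,66]]).round(1).tolist())
c=cv2.resize(im[268:345,250:300],None,fx=7.5,fy=7.5,interpolation=cv2.INTER_CUBIC); cv2.imwrite("pics/c8.png",c)
w=im[:,270:284].astype(int)
for v in range(298,346): print(v,*[int(x.min()) for x in w[v]], '|',*[int(x.max()-x.min()) for x in w[v]])
```

```text
[ 466.08152879 -225.13119156  253.6246031 ] [ 0.001  0.126 -0.992]
grasp [ 466.15700309 -217.41739366  193.1143426 ]
pred tip px [[274.5, 322.2], [272.0, 310.3], [275.2, 334.4]]
298 25 22 24 25 19 20 15 21 34 41 46 44 34 25 | 2 1 1 1 3 1 2 7 32 47 49 49 35 14
299 23 22 24 22 22 21 20 21 34 42 46 43 36 30 | 5 2 1 2 2 1 1 6 32 46 49 49 34 12
300 24 22 22 22 23 20 17 19 29 39 44 43 34 28 | 4 2 3 2 2 2 1 4 22 42 48 47 32 17
301 24 24 23 20 24 20 16 18 21 30 33 34 28 29 | 3 3 2 4 2 2 2 2 11 27 34 34 22 12
302 23 22 22 26 23 22 19 16 17 18 25 23 26 25 | 3 3 2 2 2 0 2 1 1 7 6 7 3 4
303 23 23 24 22 21 20 20 17 13 17 21 28 22 24 | 3 1 3 2 2 4 2 0 4 3 1 3 2 1
304 24 22 23 23 22 21 19 17 17 20 23 24 19 18 | 3 0 2 1 2 1 2 1 2 2 3 2 1 1
305 30 24 19 23 20 22 21 21 23 23 22 20 15 17 | 1 2 3 0 0 2 2 2 2 3 2 2 1 3
306 37 28 24 24 24 21 22 23 28 24 22 19 23 22 | 12 4 2 1 2 2 1 2 1 3 1 2 1 2
307 69 44 28 33 40 40 40 37 30 31 25 25 26 25 | 45 23 2 3 2 2 2 4 2 1 3 3 2 3
308 99 67 43 79 100 98 88 69 48 37 34 31 27 25 | 67 44 9 5 6 6 6 4 3 3 2 1 3 3
309 108 85 62 104 131 130 116 87 59 43 35 30 27 32 | 76 
[... 2949 characters left out ...]
 68 60 68 74 75 75 77 85 104 115 117 119 | 70 59 48 41 48 52 52 52 53 60 73 81 83 83
340 103 92 85 85 92 95 97 98 99 104 112 116 118 118 | 74 66 60 60 64 67 68 69 70 72 77 82 82 82
341 111 107 105 106 108 111 114 117 118 119 118 118 118 117 | 79 76 73 74 78 79 81 82 82 83 84 83 83 84
342 114 113 110 110 112 113 118 119 119 119 119 117 117 118 | 81 80 79 77 78 81 81 83 84 84 84 84 83 83
343 116 114 111 110 111 115 117 119 119 119 120 118 118 118 | 82 80 79 78 79 81 82 83 84 84 84 83 83 84
344 121 115 111 110 113 115 116 119 120 119 118 118 118 117 | 83 80 78 77 78 80 83 83 84 84 84 83 83 84
345 120 116 112 111 113 115 117 119 119 119 119 118 117 118 | 86 81 78 77 78 80 83 84 84 84 83 82 83 84
```

The tip row is now 322 as predicted for an upright driver over the hole, whose centre (275.8,334) matches the predicted (275.2,334.4). Lower it.

>>> servo_tool:
  plan:
    - [[1, 0, 0, -0.6, 0, 0, 0], [1, 0, 0, -0.35, 0, 0, 0], [1, 0, 0, -0.2, 0, 0, 0], [1, 0, 0, -0.1, 0, 0, 0], [1, 0, 0, 0, 0, 0, 0]]

```text
t: 14.78
ee_pos: [466.7, -226.2, 206.2]
orientation: [-2.092, -2.227, -0.14]
ft_force: [-8.9, -6.9, 27.4]
width: 14.2
grasp_force: 30.0
```

>>> servo_tool:
  plan:
    - [[1, 0, 0, 0.2, 0, 0, 0], [1, 0, 0, 0.2, 0, 0, 0], [1, 0, 0, 0, 0, 0, 0], [1, 0, 0, 0, 0, 0, 0]]

```text
t: 15.12
ee_pos: [465.9, -224.4, 219.4]
orientation: [-2.091, -2.221, -0.143]
ft_force: [-0.8, 0.1, -1.6]
width: 13.6
grasp_force: 30.0
```

Run:
```python
from h import *
o=readout.get_obs(); e=o['ee_pos']; Rm=cv2.Rodrigues(o['orientation'])[0]; print(e,Rm[:,2].round(3),o['ft_force'],o['moment'])
g=e+61*Rm[:,2]
im=vision.get_image("side")[:,:,::-1]
print("pred tip, collar front px",proj("side",[[g[0],g[1],g[2]-89.2],[g[0],g[1]-16.5,g[2]-35.2]]).round(1).tolist())
c=cv2.resize(im[285:350,250:305],None,fx=9,fy=9,interpolation=cv2.INTER_CUBIC); cv2.imwrite("pics/c9.png",c)
```

```text
[ 465.91718202 -224.36118752  219.37835913] [ 0.001  0.128 -0.992] [-0.77561439  0.1285452  -1.6088624 ] [-0.15957283 -0.05005567 -0.01561303]
pred tip, collar front px [[275.4, 333.0], [272.9, 322.0]]
```

View pics/c9.png

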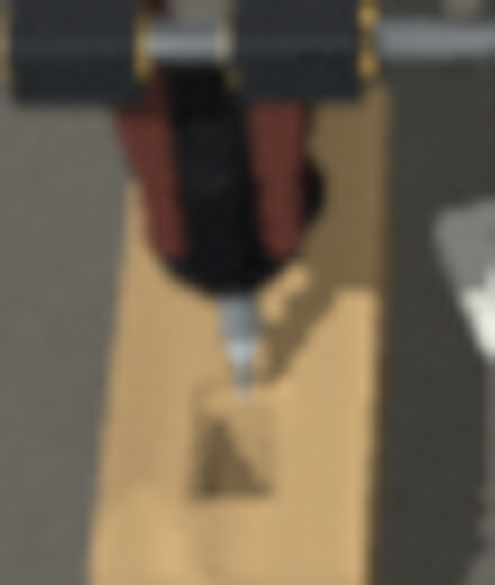

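Rethinking it: I overlooked that the lowest pixel in this view is the blade's near (-y) corner. That is 9 mm nearer the camera and explains the 18-pixel offset exactly. So the driver was upright all along and my counter-tilt was wrong; the contact with the +y rim fits this. I'll raise the arm and undo the tilt.

>>> servo_tool:
  plan:
    - [[1, 0, 0.09, 0.3, -0.72, 0, 0], [1, 0, 0.09, 0.2, -0.73, 0, 0], [1, 0, 0, 0, 0, 0, 0], [1, 0, 0, 0, 0, 0, 0], [1, 0, 0, 0, 0, 0, 0]]

```text
t: 15.58
ee_pos: [465.5, -217.4, 238.3]
orientation: [-2.151, -2.284, -0.004]
ft_force: [-1.2, 0.6, -1.0]
width: 13.7
grasp_force: 30.0
```

```bash
cat > m.py <<'E'
from h import *
o=readout.get_obs(); e=o['ee_pos']; Rm=cv2.Rodrigues(o['orientation'])[0]; r=o['orientation']; print(e.round(1),Rm[:,2].round(3),o['ft_force'].round(1),(2*np.degrees(np.arctan2(r[1],r[0]))-90)%360)
g=e+61*Rm[:,2]
im=vision.get_image("side")[:,:,::-1]
for s in(0,-4,-8): 
  for t in (0,.05): 
    q=lambda y,z:g+[0,y*np.cos(t)-(z-35.2)*np.sin(t),y*np.sin(t)+(z-35.2)*np.cos(t)-s]
    print("slide",s,"tilt",t,"collar front, blade -y corner",(proj("side",[q(-16.5,0),q(-9,-54)])).round(1).tolist())
sat=(im.max(2).astype(int)-im.min(2)); v=im.min(2)
for y in range(296,342): 
    w=slice(268,284); print(y,''.join('#' if b<45 and s<30 else ('o' if s<55 else '.') for b,s in zip(v[y,w],sat[y,w])))
E
python3 m.py
```

```text
[ 465.5 -217.4  238.3] [-0.001  0.005 -1.   ] [-1.2  0.6 -1. ] 3.4417125785624876
slide 0 tilt 0 collar front, blade -y corner [[272.1, 315.8], [274.1, 331.0]]
slide 0 tilt 0.05 collar front, blade -y corner [[272.3, 315.3], [274.3, 329.3]]
slide -4 tilt 0 collar front, blade -y corner [[272.0, 314.4], [274.0, 329.7]]
slide -4 tilt 0.05 collar front, blade -y corner [[272.1, 313.9], [274.2, 328.0]]
slide -8 tilt 0 collar front, blade -y corner [[271.9, 313.0], [273.9, 328.4]]
slide -8 tilt 0.05 collar front, blade -y corner [[272.0, 312.5], [274.1, 326.6]]
296 o#########ooooo#
297 o#########ooooo#
298 ##########ooooo#
299 o#########ooooo#
300 o#########ooooo#
301 o#########ooooo#
302 o#########ooooo#
303 o#########ooooo#
304 o#########ooooo#
305 o#########ooooo#
306 o#########ooooo#
307 o##########ooo##
308 ################
309 ################
310 o##############o
311 ooo##########oo.
312 ...oooooooooo...
313 ....oooooo......
314 ....oooooo......
315 ....oooooo......
316 ....oooooo......
317 .....ooooo......
318 .....ooooo......
319 .....ooooo.....o
320 .....ooooo.....o
321 .....oooo......o
322 ......ooo......o
323 ......ooo......o
324 ......ooo......o
325 ......ooo.......
326 ......ooo.......
327 .......o........
328 ................
329 ................
330 ................
331 ................
332 ......o.........
333 .....oo.........
334 ....oooo........
335 ....oooo........
336 ....ooooo.......
337 ....oooooo......
338 ....oooooo......
339 ....ooooooo.....
340 ................
341 ................
```

It is upright again within about 0.02 rad and about 8 mm higher in the grip. Collar contact should come at TCP z ≈ 154.

>>> servo_tool:
  plan:
    - [[1, 0, 0, -0.4, 0, 0, 0], [1, 0, 0, -0.3, 0, 0, 0], [1, 0, 0, -0.2, 0, 0, 0], [1, 0, 0, -0.15, 0, 0, 0], [1, 0, 0, 0, 0, 0, 0]]

```text
t: 16.05
ee_pos: [465.0, -217.6, 195.4]
orientation: [-2.152, -2.283, -0.002]
ft_force: [-1.9, -1.1, -1.4]
width: 14.2
grasp_force: 30.0
```

Tip is about 13 mm into the hole, with no force. Continue.

>>> servo_tool:
  plan:
    - [[1, 0, 0, -0.25, 0, 0, 0], [1, 0, 0, -0.25, 0, 0, 0], [1, 0, 0, -0.2, 0, 0, 0], [1, 0, 0, -0.1, 0, 0, 0], [1, 0, 0, 0, 0, 0, 0]]

```text
t: 16.47
ee_pos: [465.1, -217.3, 163.7]
orientation: [-2.152, -2.284, -0.002]
ft_force: [0.5, -0.6, -1.1]
width: 13.7
grasp_force: 30.0
```

>>> servo_tool:
  plan:
    - [[1, 0, 0, -0.1, 0, 0, 0], [1, 0, 0, -0.07, 0, 0, 0], [1, 0, 0, 0, 0, 0, 0]]

```text
t: 16.72
ee_pos: [465.5, -217.6, 157.8]
orientation: [-2.153, -2.285, -0.003]
ft_force: [-0.5, -0.0, -1.1]
width: 14.0
grasp_force: 30.0
```

>>> servo_tool:
  plan:
    - [[1, 0, 0, -0.05, 0, 0, 0], [1, 0, 0, -0.03, 0, 0, 0], [1, 0, 0, 0, 0, 0, 0]]

```text
t: 16.97
ee_pos: [465.9, -217.7, 156.4]
orientation: [-2.153, -2.286, -0.003]
ft_force: [-4.0, 2.5, 15.5]
width: 13.8
grasp_force: 30.0
```

Collar is on the block (15 N). Open and retreat upward.

>>> servo_tool:
  plan:
    - [[0, 0, 0, 0.02, 0, 0, 0], [0, 0, 0, 0, 0, 0, 0], [0, 0, 0, 0, 0, 0, 0], [0, 0, 0, 0, 0, 0, 0], [0, 0, 0, 0, 0, 0, 0]]

```text
t: 17.38
ee_pos: [465.6, -217.6, 155.6]
orientation: [-2.153, -2.285, -0.003]
ft_force: [0.2, 0.3, 0.8]
width: 42.6
grasp_force: 0.0
```

>>> servo_tool:
  plan:
    - [[0, 0, 0, 0.3, 0, 0, 0], [0, 0, 0, 0.7, 0, 0, 0], [0, 0, 0, 1, 0, 0, 0], [0, 0, 0, 1, 0, 0, 0], [0, 0, -1, 0, 0, 0, 0]]

```text
t: 17.8
ee_pos: [468.2, -255.4, 282.7]
orientation: [2.145, 2.286, 0.009]
ft_force: [1.9, -0.6, -0.4]
width: 43.6
grasp_force: 0.0
```

>>> servo_tool:
  plan:
    - [[0, 0, -1, 0, 0, 0, 0], [0, 0, -1, 0, 0, 0, 0], [0, 0, -1, 0, 0, 0, 0], [0, 0, -1, 0, 0, 0, 0], [0, 0, 0, 0, 0, 0, 0]]

```text
t: 18.22
ee_pos: [465.5, -423.8, 275.8]
orientation: [2.157, 2.281, 0.001]
ft_force: [0.1, 1.1, -0.1]
width: 43.9
grasp_force: 0.0
```

Run:
```python
from h import *
o=readout.get_obs(); print(o['t'],o['ee_pos'],o['width'],o['ft_force'])
a=vision.get_image("top")[:,:,::-1]; b=cv2.imread("pics/top0.png"); s=vision.get_image("side")[:,:,::-1]; t=cv2.imread("pics/side0.png")
for n,x,y,w in(("top",a,b,(slice(240,285),slice(395,465))),("side",s,t,(slice(285,345),slice(262,295)))):
    for im in(y,x):
        m=((im[w].max(2)<60)*255).astype(np.uint8); k,l,st,c=cv2.connectedComponentsWithStats(m)
        print(n,[(c[i].round(1).tolist(),st[i].tolist()) for i in range(1,k) if st[i,4]>30])
# bystanders: pixel change
for n,r in(("mug",(160,210,360,410)),("timer",(270,305,148,184)),("tin",(190,228,136,174))):
    print(n,np.abs(a[r[0]:r[1],r[2]:r[3]].astype(int)-b[r[0]:r[1],r[2]:r[3]]).mean().round(2))
```

```text
18.2167 [ 465.46830863 -423.81143473  275.8141552 ] 43.89490680450642 [ 0.05842142  1.13428257 -0.06843301]
top [([19.0, 23.8], [13, 19, 13, 11, 124]), ([48.5, 23.1], [41, 18, 18, 12, 137])]
top [([48.7, 22.4], [41, 17, 18, 12, 148]), ([19.0, 23.7], [13, 18, 13, 12, 125])]
side [([14.6, 27.9], [7, 3, 17, 52, 530])]
side [([13.6, 34.9], [0, 4, 33, 56, 719]), ([16.1, 57.5], [8, 55, 18, 5, 72])]
mug 18.82
timer 2.77
tin 4.88
```

Run:
```python
from h import *
a=vision.get_image("side")[:,:,::-1]; b=cv2.imread("pics/side0.png"); c=vision.get_image("top")[:,:,::-1]; d=cv2.imread("pics/top0.png")
for n,im,w in(("side",b,(slice(255,330),slice(338,400))),("side",a,(slice(255,330),slice(338,400))),("top",d,(slice(155,215),slice(355,412))),("top",c,(slice(155,215),slice(355,412)))):
    m=cv2.inRange(im[w],(120,120,120),(255,255,255)); k,l,st,ce=cv2.connectedComponentsWithStats(m); i=1+st[1:,4].argmax(); print(n,ce[i].round(1),st[i])
```

```text
side [33.8 37.2] [   8   12   49   55 1943]
side [36.7 38.7] [  13   13   44   54 1632]
top [34.1 31.8] [   0    0   57   60 2287]
top [33.5 22.8] [  12    0   45   52 1266]
```

The mug's side-view outline is unchanged (right edge 57, bottom 67), so the difference was shadow. Handing in.

```bash
python3 -c "
from workcell import close_job
print(close_job())"
```

```text
the job is handed in; nothing more can be done
None
```

I handed the job in at about 18 s of robot time: the cover is shut, the stud is turned to its stop, and the driver is back upright in its hole. The mug, timer, tin and cross driver look unmoved. The white look-alike was found toppled by the block after I shut the cover, and the orange one also looked shifted. My first try at putting the driver back hit the rim of the hole at about 27 N, and I have no result from the judging.

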